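# Find the flywheel's heavy side and hold it down

### The job

The steel flywheel in the blue balancing stand is out of balance and its bearings are stiff, so it stays wherever it is left. Turn it by hand, well away from where it stood, to find its heavy side by feel, then bring the heavy side straight down (within about ten degrees) and finish while still holding the wheel still by one of its black handles, so that I can mark the light spot. Use a light grip, never more than about 40 newtons, and leave the marker, the screw tin and the tape measure where they lie.

Things in the scene. Friction and masses are not known exactly. Their poses are not given: they have to be found in the camera images.
- stand: Blue bench balancing stand, fixed to the desk: base plate 180 x 130 mm, 17 mm high, one pedestal behind the wheel that carries the bearings (x from 0 to +85 mm, up to 152 mm high). Origin: on the desk, 10 mm in front of the base plate's centre. Its x axis runs along the wheel's level axle, away from the handles; z is up.
- axle (a point): Centre of the wheel, on the axle, 130 mm above the desk; axes as the stand. The wheel is a steel disc, 160 mm diameter, 18 mm thick (x -9 to +9 mm). Its front (-x) face carries four handles 90 degrees apart, 68 mm from the axle; the front of the wheel is otherwise open. The upper handles can be pinched from above, fingers pointing down, and led along the arc about the axle.
- wheel (a joint): Turn of the wheel about the stand's +x axis, rad, endless; growing = its +y side rises; 0 = stripe on top. Bearing drag is a constant 0.52 N m either way; gravity adds or takes at most 0.31 to 0.48 N m (most with the heavy side level, none with it at bottom or top), so it never turns by itself. Stopped after a turn, the hand still feels gravity plus part of the drag, against the last motion.
- plumb (a joint): Sealed plumb switch inside the wheel's heavy side, for the judge: its slug sinks outward by up to 0.00003 m only while the heavy side is within 14 degrees of straight down, and reads 0 elsewhere. The movement is smaller than the reading's noise and cannot be seen or felt.
- stripe (a point): Orange paint stripe, 12 mm wide, across the rim and down both faces of the wheel, midway between handles 0 and 3; the point is its middle on the rim, 80 mm from the axle. It turns with the wheel, but the heavy side lies at a different angle to it each time: it says nothing of the heavy side.
- handle0 (a point): Middle of the first black handle, 45 degrees round from the stripe in the sense of growing wheel angle: a round bar of 14 mm diameter parallel to the axle, sticking out 40 mm from the wheel's front face (from 11 to 49 mm in front of the wheel's mid plane; this point 30 mm). A free-running sleeve: it revolves on its pin, so it turns easily between the fingers.
- handle1 (a point): Middle of the second black handle, 135 degrees round from the stripe in the sense of growing wheel angle: a round bar of 14 mm diameter parallel to the axle, sticking out 40 mm from the wheel's front face (from 11 to 49 mm in front of the wheel's mid plane; this point 30 mm). A free-running sleeve: it revolves on its pin, so it turns easily between the fingers.
- handle2 (a point): Middle of the third black handle, 225 degrees round from the stripe in the sense of growing wheel angle: a round bar of 14 mm diameter parallel to the axle, sticking out 40 mm from the wheel's front face (from 11 to 49 mm in front of the wheel's mid plane; this point 30 mm). A free-running sleeve: it revolves on its pin, so it turns easily between the fingers.
- handle3 (a point): Middle of the fourth black handle, 315 degrees round from the stripe in the sense of growing wheel angle: a round bar of 14 mm diameter parallel to the axle, sticking out 40 mm from the wheel's front face (from 11 to 49 mm in front of the wheel's mid plane; this point 30 mm). A free-running sleeve: it revolves on its pin, so it turns easily between the fingers.
- marker: Black marker pen, 17 x 131 x 17 mm, lying near the stand; leave alone. Origin: underside centre.
- screw_tin: Small open tin of screws, 50 x 72 x 22 mm, near the stand; leave alone. Origin: underside centre.
- tape_measure: Red tape measure, 64 x 80 x 38 mm, near the stand; leave alone. Origin: underside centre.

How it is judged:
On the way:
1. the wheel has been turned by hand at least 35 degrees or so from where it stood (stripe moved by more than 45 mm) (distance of stripe from where it was at the start of the episode above 0.045 m and contact force between the fingers and wheel above 0.5 N), for 0.1 s.
At the end, for the whole second after the job is handed in: The wheel's heavy side is within 0.25 rad (14 degrees) of straight down, the wheel is still (under 0.05 rad/s), the fingers hold it (more than 6 N of contact), and marker, screw tin and tape measure lie within 30 mm of where they were (value of joint plumb above 3e-06 m and velocity of joint wheel between -0.05 and 0.05 rad/s and contact force between the fingers and wheel above 6 N and distance of each of marker, screw_tin, tape_measure from where it was at the start of the episode below 0.03 m); the arm keeps its last pose, push and grip.
It fails at once if the fingers press on the wheel with more than 110 N (both pads together) (contact force between the fingers and wheel above 110 N).
It fails at once if a bystander is moved by more than 30 mm (distance of any of marker, screw_tin, tape_measure from where it was at the start of the episode above 0.03 m).
It also fails if it takes over 72 s, if anything falls off the work surface, if the arm or the gripper's body presses on something with over 40 N, if the wrist force passes 120 N, or if a joint passes its speed limit or range.

### The arm

A 6-joint arm with a two-finger parallel gripper is mounted at the origin on a cart in front of the work surface, level with it; the furniture and walls round the work are solid. World frame = base frame: x ahead of the robot, y to its left, z up, the work surface at z = 0. Lengths are in m, angles in rad, forces in N, time in s.
With the tool pointing down it reaches from about 0.25 to 0.775 m from the base axis. Payload 4 kg.
Tool frame: the origin (TCP) lies at the very end of the fingers, on their centre line; the grasp point (between the pads) lies 19 mm behind it; z points along the fingers, y is the line along which they close (so a half turn about z gives the same grasp; the last joint's range is limited). The gripper opens to 94 mm and grips with 3 to 60 N. Pads are 16 mm wide; open, the fingers measure 119 mm over their backs; the gripper's body (75 mm by 177 mm) begins 78 mm behind the grasp point.
Start: joints at [-1.438, 0.087, 1.371, -0, 1.684, -0.103], TCP at [0.128, -0.535, 0.174] pointing down, gripper open.
Joint ranges: [-3.1, 3.1], [-0.76, 2.03], [0.27, 2.55], [-1.08, 4.22], [0.17, 2.65], [-2.57, 2.57]. Speed limits (rad/s): [2.79, 2.79, 3.14, 3.14, 3.14, 3.14].

### API

Orientations are given as [roll, pitch, yaw] about the fixed x, y, z axes, in that order (R = Rz(yaw) Ry(pitch) Rx(roll)).
In Python, from bench import robot, vision gives the robot as it stands.
- The arm moves only by the shell command python3 -m crank 'ROWS'. ROWS is JSON, a list of rows, each a list of 3 entries, a list of its own where there are three numbers: the closure, from 0 (fully open) to 1 (shut), then the shift along the tool's x, y, z in m, then the turn, a rotation vector about the tool's x, y, z in degrees. A call has 1 to 8 rows; each row shifts and turns the commanded pose from where the row before left it, along the tool's axes as they then stand; what a row does not reach is not made up. A row lasts 1/10 s, in which the tool goes at most 50 mm and 8.59 degrees, less where a joint would pass 70% of its speed; a pose out of reach is approached as far as the arm can. A call with a gripper value outside its range is refused whole. The fingers move at their own pace and stop on an object; the grip force is fixed at half the most. Time passes only in rows, so rows that do not move let the fingers close. It gives the time, the measured TCP pose, the force, the opening and the grip force at its end, in the units of the state.
- robot.get_obs(): the state, without advancing time (a new reading comes with each control period).
- vision.snapshot(name): name is "scene" or "top" or "wrist"; returns a dict with "color" (420x560x3 uint8, red, green, blue), "z_map" (420x560 float32, m along the optical axis (not along the pixel's ray), 0 where there is no reading), "fx", "fy", "cx", "cy" (pixels), "R" (3x3) and "t" (3): a world point X has camera coordinates R X + t. Camera axes: x right, y down, z forward; pixel columns grow to the right and rows downward; lengths in m; the calibration is good to about 2 mm. A picture is of the moment at which its call begins.
- robot.close_job(): hands the job in; it is judged then, once.
The state is a dict: "time": time; "joint_positions": joint angles; "qvel": joint speeds; "joint_torque": joint torques, N m; "tool_pos": TCP position; "ee_rot": TCP orientation; "wrist_force": force on the tool from outside, world axes, zero at the start; "wrist_torque": the same for the moment, N m; "width": finger opening in m; "finger_force": force on a finger pad.
Only numpy, scipy, OpenCV 4.12 (cv2) and the standard library are available. Lean on these libraries where they do the work, as an engineer would, in place of code of your own. Each camera call takes 0.05 s, during which the arm holds its last target. There are 200 camera calls.

## Working session

There is one attempt and no reset: what is moved stays moved. The work goes in short steps, Python scripts to look and compute and a shell command to move; the robot and the scene stay as the last step left them, time stands still between calls to the robot, and variables do not carry over. Pictures are saved under pics/ and viewed, at most 10 in all, crops included, and the job is handed in when it is done.

```bash
ls; mkdir -p pics
python3 - <<'E'
from bench import robot, vision
import cv2,numpy as np
o=robot.get_obs();print(o)
ims=[]
for n in("scene","top"):
    s=vision.snapshot(n);np.savez(f"pics/{n}0.npz",**s);cv2.imwrite(f"pics/{n}0.png",s["color"][:,:,::-1]);print(n,s["fx"],s["cx"],s["cy"],s["R"],s["t"])
E
```

```text
pics
{'time': 0.0, 'joint_positions': array([-1.43808828e+00,  8.79612712e-02,  1.37227152e+00,  3.79896868e-06,
        1.68357508e+00, -1.03097724e-01]), 'qvel': array([ 0.00130377, -0.00155847,  0.00032969, -0.00065152,  0.00053004,
        0.00125672]), 'joint_torque': array([-1.28433621e-03, -3.40184999e+01, -3.02427113e+01,  7.16182007e-02,
        3.29568679e-02, -1.48833078e-04]), 'tool_pos': array([ 0.12841017, -0.53416155,  0.17249207]), 'ee_rot': array([-3.13938959e+00, -2.31735265e-04,  2.35805937e-01]), 'wrist_force': array([-0.63502901, -0.43713636, -0.17755207]), 'wrist_torque': array([ 0.01942347,  0.04846344, -0.02555906]), 'finger_force': 0.0, 'width': 0.09387460291077462}
scene 500.90867141054633 271.7262433107042 212.6079965749696 [[-0.69388496 -0.71994322 -0.01433242]
 [-0.36940482  0.37297836 -0.85113291]
 [ 0.61811305 -0.58529386 -0.52475457]] [0.55577445 0.22490433 0.87035584]
top 420.4512197851812 280.20038054500094 204.93822366734426 [[-0.02287416 -0.99947843  0.02279564]
 [-0.9887655   0.01924821 -0.14823051]
 [ 0.14771442 -0.02593019 -0.98869008]] [0.27049205 0.5426841  0.92747317]
```

View pics/scene0.png

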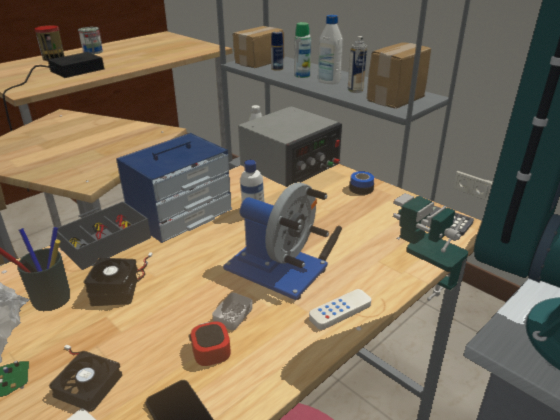

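View pics/top0.png

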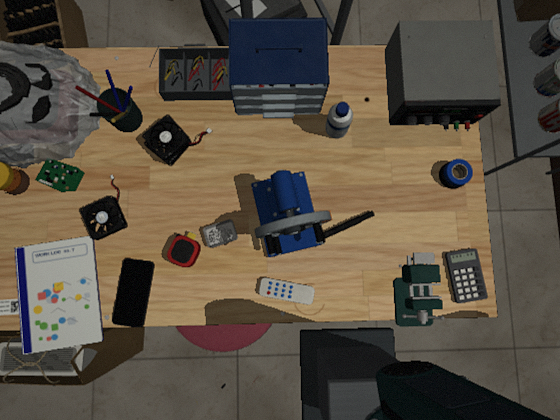

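The scene shows the wheel at about (292,225), with handles at (316,192), (320,230), (296,263). In the top view the wheel lies at (290,220), with its handles toward the robot. I'll zoom in and build the cloud next.

```bash
cat > h.py <<'E'
import numpy as np,cv2
def cloud(s):
    z=s["z_map"];v,u=np.mgrid[:z.shape[0],:z.shape[1]]
    C=np.stack([(u-s["cx"])/s["fx"]*z,(v-s["cy"])/s["fy"]*z,z],-1)
    return (C-s["t"])@s["R"]
def proj(s,X):
    c=np.asarray(X)@s["R"].T+s["t"];return np.stack([s["fx"]*c[...,0]/c[...,2]+s["cx"],s["fy"]*c[...,1]/c[...,2]+s["cy"]],-1)
E
python3 - <<'E'
from h import *
a=np.load("pics/scene0.npz");b=np.load("pics/top0.npz")
A=cv2.resize(a["color"][150:300,210:360],(600,600),interpolation=cv2.INTER_CUBIC)
B=cv2.resize(b["color"][160:260,240:390],(0,0),fx=4,fy=4,interpolation=cv2.INTER_CUBIC)
cv2.imwrite("pics/c1.png",A[:,:,::-1]);cv2.imwrite("pics/c2.png",B[:,:,::-1])
P=cloud(b)
for (u,v) in[(290,175),(290,200),(270,220),(325,215),(270,252),(322,235),(290,237),(350,220),(215,235),(182,248)]:print("top",u,v,P[v,u].round(3))
Q=cloud(a)
for (u,v) in[(316,192),(322,230),(296,263),(290,222),(300,200),(275,245),(310,215)]:print("sc",u,v,Q[v,u].round(3))
E
```

```text
top 290 175 [0.595 0.24  0.141]
top 290 200 [0.541 0.242 0.149]
top 270 220 [0.516 0.283 0.017]
top 325 215 [0.505 0.176 0.182]
top 270 252 [0.436 0.284 0.173]
top 322 235 [0.466 0.185 0.192]
top 290 237 [0.476 0.237 0.014]
top 350 220 [0.513 0.095 0.014]
top 215 235 [0.485 0.413 0.   ]
top 182 248 [0.455 0.482 0.038]
sc 316 192 [0.472 0.197 0.191]
sc 322 230 [0.469 0.178 0.098]
sc 296 263 [0.45  0.273 0.077]
sc 290 222 [0.452 0.288 0.175]
sc 300 200 [0.494 0.217 0.173]
sc 275 245 [0.474 0.305 0.122]
sc 310 215 [0.499 0.182 0.122]
```

View pics/c1.png

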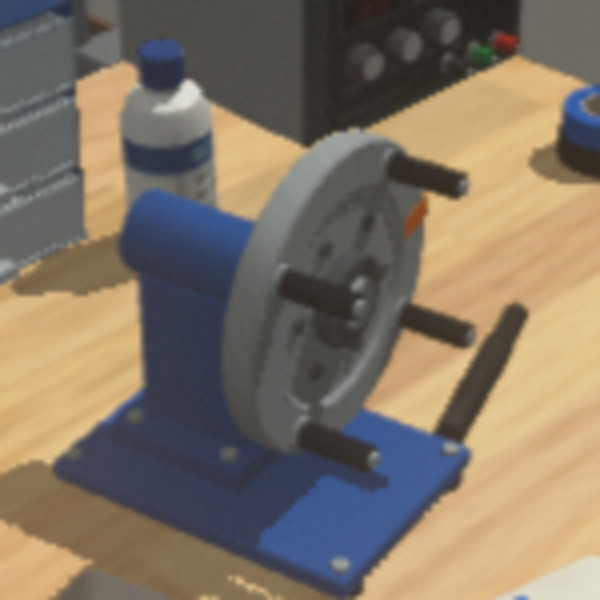

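View pics/c2.png

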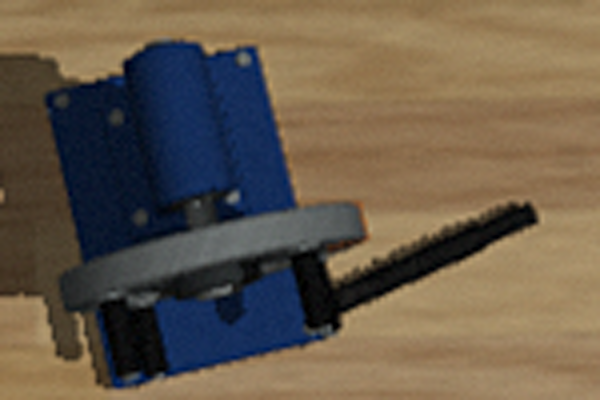

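The crops show four handles (upper left and right, lower left and right) and the orange stripe on the right side. The marker lies to the right of the lower right handle. Next I'll fit the stand pose from both clouds.

```bash
cat >> h.py <<'E'
from scipy.optimize import least_squares
def pts(s):
    P=cloud(s).reshape(-1,3);h=cv2.cvtColor(s["color"],cv2.COLOR_RGB2HSV).reshape(-1,3).astype(int)
    k=(s["z_map"].ravel()>0)&(P[:,0]>.4)&(P[:,0]<.62)&(P[:,1]>.13)&(P[:,1]<.36)&(P[:,2]>.03)&(P[:,2]<.23)
    return P[k],h[k]
def loc(P,p):
    c,s=np.cos(p[2]),np.sin(p[2]);d=P-np.array([p[0],p[1],.13])
    return np.stack([c*d[:,0]+s*d[:,1],-s*d[:,0]+c*d[:,1],d[:,2]],1)
E
python3 - <<'E'
from h import *
S=[np.load(f"pics/{n}0.npz") for n in("scene","top")]
for sel in([0],[1],[0,1]):
    P,H=[np.vstack(x) for x in zip(*[pts(S[i]) for i in sel])]
    g=(H[:,1]<60)&(H[:,2]>70);G=P[g]
    def res(p):
        L=loc(G,p);r=np.hypot(L[:,1],L[:,2]);return np.minimum(abs(L[:,0]+.009)+np.maximum(r-.08,0),abs(r-.08)+np.maximum(abs(L[:,0])-.009,0))
    best=min((least_squares(res,[.495,.235,y],loss="soft_l1",f_scale=.003,x_scale=[.01,.01,.1]) for y in(0,-.1,-.2,-.3,.15,.3)),key=lambda r:r.cost)
    p=best.x;print(sel,g.sum(),p.round(4),np.median(res(p)).round(4))
    L=loc(P,p);r=np.hypot(L[:,1],L[:,2])
    d=(H[:,2]<70)&(L[:,0]<-.015)&(L[:,0]>-.05)&(r>.055)&(r<.085)
    a=np.degrees(np.arctan2(-L[d,1],L[d,2]))
    print(np.histogram(a,range(-180,181,10)))
    for c in(-150,-60,30,120):
        m=abs((a-c+180)%360-180)<35;print(c,m.sum(),np.median(a[m]) if m.any() else 0,np.median(r[d][m]),L[d][m].min(0),L[d][m].max(0))
    o=(H[:,0]<20)&(H[:,1]>150)&(r<.09)&(abs(L[:,0])<.02);print("stripe",o.sum(),np.degrees(np.arctan2(-L[o,1],L[o,2])).mean() if o.any() else 0)
b=S[1];h=cv2.cvtColor(b["color"],cv2.COLOR_RGB2HSV);P=cloud(b)
m=(abs(h[...,0].astype(int)-112)<12)&(h[...,1]>120)&(abs(P[...,2]-.017)<.008)&(P[...,0]>.4)&(P[...,0]<.65)&(P[...,1]>.1)&(P[...,1]<.4)
print(cv2.minAreaRect(P[m][:,:2].astype(np.float32)))
E
```

```text
[0] 2580 [0.4975 0.2379 0.2158] 0.0013
(array([  0,   0,   0,  53,  66,   0,   0,   0,   0,   0,   0,   3, 123,
         7,   0,   0,   0,   0,   0,   0,  48,  52,   0,   0,   0,   0,
         0,   0,   0,   0,  74,   2,   0,   0,   0,   0]), array([-180, -170, -160, -150, -140, -130, -120, -110, -100,  -90,  -80,
        -70,  -60,  -50,  -40,  -30,  -20,  -10,    0,   10,   20,   30,
         40,   50,   60,   70,   80,   90,  100,  110,  120,  130,  140,
        150,  160,  170,  180]))
-150 119 -139.6225740854682 0.06806875275276525 [-0.04998873  0.03260171 -0.06083724] [-0.01548519  0.048656   -0.04625938]
-60 133 -54.91872325053254 0.07399487364962554 [-0.04983213  0.05407497  0.034008  ] [-0.01523915  0.06547575  0.04804574]
30 100 30.068052120491448 0.06745512098564224 [-0.04979923 -0.03900928  0.04960407] [-0.01508867 -0.03019043  0.06411216]
120 76 125.80354125602511 0.061381149515321684 [-0.04955508 -0.05638602 -0.04225171] [-0.01500647 -0.04575007 -0.03093495]
stripe 22 80.58361733489664
[1] 624 [0.4941 0.2363 0.2196] 0.0009
(array([  0,   0,   0,  67,  34,   0,   0,   0,
[... 1352 characters left out ...]
  80,   90,  100,  110,  120,  130,  140,
        150,  160,  170,  180]))
-150 222 -140.18428577084887 0.06549312866468104 [-0.04987913  0.03215244 -0.06083724] [-0.01532615  0.04877009 -0.04444392]
-60 262 -52.29080468078391 0.07322677521607585 [-0.04986575  0.04792068  0.034008  ] [-0.01510684  0.06561411  0.04944895]
30 233 31.14054971937005 0.07075555644353965 [-0.04999242 -0.04707857  0.04960407] [-0.01514696 -0.03007784  0.06439257]
120 91 125.13699328870281 0.06150192823614028 [-0.04999709 -0.06261142 -0.04044831] [-0.01530353 -0.04563998 -0.03093495]
stripe 34 81.19522638778675
((0.5393321514129639, 0.21248361468315125), (0.17773418128490448, 0.19561460614204407), 12.29774284362793)
```

```bash
cat >> h.py <<'E'
from scipy.spatial.transform import Rotation as Rn
W=[.4965,.2375,.2145]  # wheel centre x,y, stand yaw
def stand(X): return loc(np.atleast_2d(X),W)[0]
def world(l):
    c,s=np.cos(W[2]),np.sin(W[2]);return np.array([W[0]+c*l[0]-s*l[1],W[1]+s*l[0]+c*l[1],.13+l[2]])
def go(o,phi,x=-.030,dz=0,r=.068):
    "tool-frame shift (mm) to put grasp point at handle angle phi (deg from top, toward -y), and turn"
    f=np.radians(phi);T=world([x,-r*np.sin(f),r*np.cos(f)-.019+dz]);R=Rn.from_euler("xyz",o["ee_rot"])
    D=Rn.from_euler("xyz",[np.pi,0,W[2]])
    return (R.inv().apply(T-o["tool_pos"])*1000).round(1),np.degrees((R.inv()*D).as_rotvec()).round(2)
E
python3 -m crank '[[0,[0,0,-0.05],[0,0,0]],[0,[0,0,-0.05],[0,0,0]],[0.3,[0.04,0,-0.03],[0,0,0]],[0.5,[0.05,0,0],[0,0,0]],[0.5,[0.05,0,0],[0,0,0]],[0.5,[0.04,-0.03,0],[0,0,0]],[0.5,[0.03,-0.04,0],[0,0,0]],[0.5,[0.02,-0.045,0],[0,0,0]]]'
python3 -m crank '[[0.5,[0.02,-0.045,0],[0,0,0]],[0.5,[0.02,-0.045,0],[0,0,0]],[0.5,[0.02,-0.045,0],[0,0,0]],[0.5,[0.02,-0.045,0],[0,0,0]],[0.5,[0.02,-0.045,0],[0,0,0]],[0.5,[0.02,-0.045,0],[0,0,0]],[0.5,[0.02,-0.045,0],[0,0,0]],[0.5,[0,0,0],[0,0,0]]]'
python3 -c "
from h import *
from bench import robot
o=robot.get_obs();print(o['joint_positions'],go(o,34,dz=.09))"
```

```text
time: 0.9
tool_pos: [0.3267, -0.3674, 0.302]
ee_rot: [-3.139, 0.001, 0.237]
wrist_force: [0.1, 0.7, 1.2]
width: 0.0497
finger_force: 0.0
time: 1.7
tool_pos: [0.3878, -0.0247, 0.3036]
ee_rot: [-3.14, -0.001, 0.247]
wrist_force: [-0.8, 0.3, -0.5]
width: 0.047
finger_force: 0.0
[-0.2117508  -0.26033817  1.43586147  0.00226344  1.96631563  1.11257916] (array([ 138.3, -190.5,   46.7]), array([-0.11, -0.04,  1.88]))
```

```bash
python3 -m crank '[[0.5,[0.02,-0.035,0],[0,0,1]],[0.5,[0.025,-0.035,0],[0,0,0.9]],[0.5,[0.025,-0.035,0],[0,0,0]],[0.5,[0.025,-0.035,0.01],[0,0,0]],[0.5,[0.025,-0.03,0.02],[0,0,0]],[0.5,[0.018,-0.02,0.016],[0,0,0]],[0.5,[0,0,0],[0,0,0]],[0.5,[0,0,0],[0,0,0]]]'
python3 -c "
from h import *
from bench import robot,vision
o=robot.get_obs();print(o['joint_positions'],go(o,34,dz=.0))
s=vision.snapshot('wrist');np.savez('pics/w1.npz',**s);im=s['color'].copy()
for k in range(4):
  f=np.radians(79+45+90*k)
  for x in(-.011,-.03,-.049):
    u=proj(s,world([x,-.068*np.sin(f),.068*np.cos(f)]));print(k,x,u.round());cv2.circle(im,tuple(int(v) for v in u),3,(0,255,0),1)
cv2.imwrite('pics/w1.png',im[:,:,::-1])
"
```

```text
time: 2.5
tool_pos: [0.4826, 0.1834, 0.2567]
ee_rot: [3.141, 0.003, 0.202]
wrist_force: [-0.6, -0.6, 0.0]
width: 0.0474
finger_force: 0.0
[ 2.53945635e-01  1.30513859e-02  1.28517940e+00 -8.72961950e-04
  1.84622778e+00  1.62207881e+00] (array([ -4.8, -11.9,  89.3]), array([ 0.06,  0.16, -0.69]))
0 -0.011 [289. 175.]
0 -0.03 [289. 191.]
0 -0.049 [290. 207.]
1 -0.011 [210. 173.]
1 -0.03 [211. 189.]
1 -0.049 [212. 204.]
2 -0.011 [168. 190.]
2 -0.03 [170. 210.]
2 -0.049 [172. 229.]
3 -0.011 [270. 193.]
3 -0.03 [271. 214.]
3 -0.049 [271. 235.]
```

View pics/w1.png

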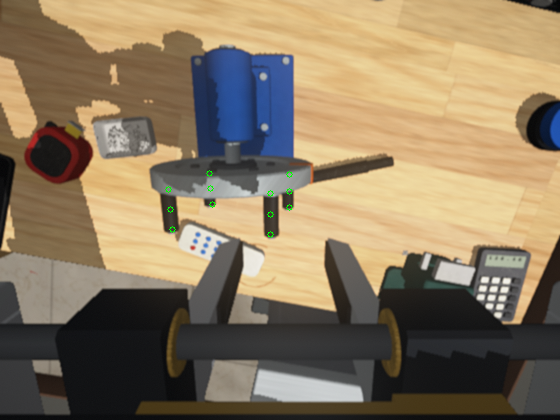

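The wrist view shows the predicted handle points (dots at (271,214), (170,210) and so on) lying on the bars, so the pose is good. I'll descend on handle 3.

```bash
python3 -m crank '[[0.5,[-0.005,-0.012,0],[0,0,-0.7]],[0.5,[0,0,0.03],[0,0,0]],[0.5,[0,0,0.03],[0,0,0]],[0.5,[0,0,0.02],[0,0,0]],[0.5,[0,0,0.009],[0,0,0]],[0.5,[0,0,0],[0,0,0]]]'
python3 -c "
from h import *
from bench import robot,vision
o=robot.get_obs();print(go(o,34),stand(o['tool_pos']))
s=vision.snapshot('wrist');cv2.imwrite('pics/w2.png',s['color'][100:,100:460,::-1])
"
```

```text
time: 3.15
tool_pos: [0.4747, 0.1946, 0.1684]
ee_rot: [3.142, 0.001, 0.214]
wrist_force: [-0.6, 1.2, 0.5]
width: 0.0471
finger_force: 0.0
(array([0.4, 0.8, 1.1]), array([ 0.  ,  0.05, -0.  ])) [-0.0303903  -0.03724767  0.03843453]
```

View pics/w2.png

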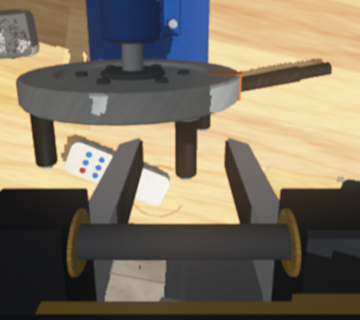

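Handle 3 (tip at crop (188,178)) sits between the fingertips at (130,145) and (235,145). Closing on it.

```bash
python3 -m crank '[[0.8,[0,0,0],[0,0,0]],[1,[0,0,0],[0,0,0]],[1,[0,0,0],[0,0,0]],[1,[0,0,0],[0,0,0]]]'
python3 -c "
from bench import robot
from h import *
o=robot.get_obs();print(o,go(o,34))
x=np.array([0,*(np.arange(34,-66,-6))]);x=np.arange(34,-67,-5.)
print(np.c_[x[:-1],68*np.diff(np.sin(np.radians(x))),-68*np.diff(np.cos(np.radians(x)))].round(1))
"
```

```text
time: 3.6
tool_pos: [0.4758, 0.1952, 0.1692]
ee_rot: [-3.142, -0.001, 0.215]
wrist_force: [-0.1, -0.1, -0.2]
width: 0.0183
finger_force: 0.0
{'time': 3.6, 'joint_positions': array([ 2.78969074e-01,  7.55435024e-03,  1.46247766e+00, -4.88574973e-05,
        1.67055640e+00,  1.63487720e+00]), 'qvel': array([ 1.78507489e-03,  4.88045322e-03,  6.85049406e-03, -3.08736906e-05,
        1.01593229e-03,  5.39926363e-05]), 'joint_torque': array([-6.07696056e-03, -3.07688642e+01, -3.04196227e+01,  1.02410591e-02,
       -7.89530645e-02,  1.92107491e-04]), 'tool_pos': array([0.47582807, 0.19515229, 0.16924   ]), 'ee_rot': array([-3.14157685e+00, -1.00529518e-03,  2.14883299e-01]), 'wrist_force': array([-0.13783997, -0.05586146, -0.21306638]), 'wrist_torque': array([ 0.03649857, -0.03135896,  0.04105055]), 'finger_force': 0.0, 'width': 0.018281037728237335} (array([-0.8,  1. ,  1.9]), array([-0.  , -0.06,  0.02]))
[[ 34.   -5.1  -3.1]
 [ 29.   -5.3  -2.6]
 [ 24.   -5.5  -2.2]
 [ 19.   -5.7  -1.7]
 [ 14.   -5.8  -1.2]
 [  9.   -5.9  -0.7]
 [  4.   -5.9  -0.2]
 [ -1.   -5.9   0.4]
 [ -6.   -5.9   0.9]
 [-11.   -5.8   1.4]
 [-16.   -5.6   1.9]
 [-21.   -5.4   2.4]
 [-26.   -5.2   2.8]
 [-31.   -4.9   3.3]
 [-36.   -4.6   3.7]
 [-41.   -4.3   4.1]
 [-46.   -3.9   4.4]
 [-51.   -3.5   4.8]
 [-56.   -3.1   5.1]
 [-61.   -2.6   5.3]]
```

```bash
python3 -m crank '[[1,[0,0,0],[0,0,0]],[1,[0,0,0],[0,0,0]],[1,[0,0,0],[0,0,0]]]'
python3 -m crank '[[1,[0,-0.0025,-0.0015],[0,0,0]],[1,[0,-0.0026,-0.0016],[0,0,0]]]'
python3 -m crank '[[1,[0,-0.0026,-0.0013],[0,0,0]],[1,[0,-0.0027,-0.0013],[0,0,0]]]'
python3 -c "
from bench import robot
from h import *
o=robot.get_obs();print(o,go(o,24),stand(o['tool_pos']))
"
```

```text
time: 3.9
tool_pos: [0.4755, 0.195, 0.1686]
ee_rot: [3.141, 0.0, 0.215]
wrist_force: [0.4, -0.1, 0.1]
width: 0.0003
finger_force: 0.0
time: 4.1
tool_pos: [0.4743, 0.2002, 0.1718]
ee_rot: [3.142, 0.0, 0.215]
wrist_force: [-1.0, -0.5, -0.5]
width: 0.0005
finger_force: 0.0
time: 4.3
tool_pos: [0.4733, 0.2055, 0.1746]
ee_rot: [3.142, -0.0, 0.215]
wrist_force: [-0.4, 0.8, -0.3]
width: 0.0005
finger_force: 0.0
{'time': 4.3, 'joint_positions': array([ 2.99784494e-01,  1.09269544e-02,  1.44855263e+00, -5.43255946e-05,
        1.68185950e+00,  1.65557617e+00]), 'qvel': array([ 0.05098335,  0.00705087, -0.03568027, -0.00042723,  0.02736437,
        0.05122788]), 'joint_torque': array([-2.35689590e-01, -3.08595443e+01, -3.02754843e+01,  7.14277194e-03,
       -9.54388361e-02, -4.39837715e-02]), 'tool_pos': array([0.47331234, 0.20552149, 0.17458275]), 'ee_rot': array([ 3.14156033e+00, -2.57230730e-04,  2.14998626e-01]), 'wrist_force': array([-0.38551232,  0.78790099, -0.26999493]), 'wrist_torque': array([ 0.02170338, -0.01017856,  0.00434121]), 'finger_force': 0.0, 'width': 0.0005050995897698338} (array([-0.5,  1.3,  1.5]), array([ 0.  , -0.01,  0.03])) [-0.02946318 -0.02630996  0.04458275]
```

```bash
python3 -c "
from bench import vision
from h import *
A=[]
for n,(r,c) in {'scene':(130,230),'top':(150,220)}.items():
  s=vision.snapshot(n);np.savez('pics/%s1.npz'%n,**s);A.append(cv2.resize(s['color'][r:r+140,c:c+130],(390,420),interpolation=cv2.INTER_CUBIC))
cv2.imwrite('pics/n1.png',np.hstack(A)[:,:,::-1])
"
```

```text
(no output)
```

View pics/n1.png

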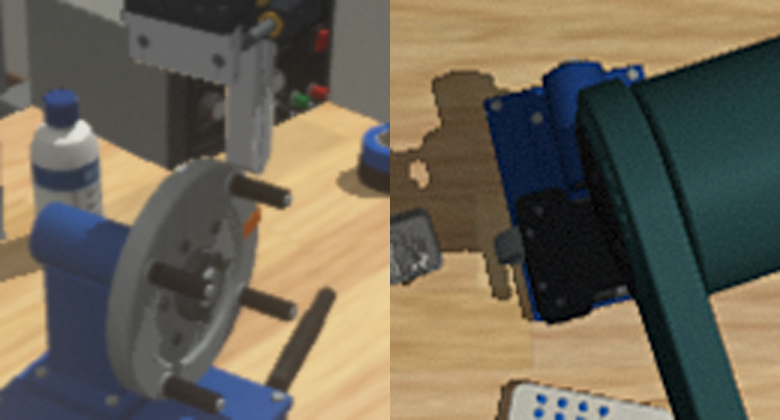

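```bash
python3 -c "
from h import *
s=np.load('pics/scene1.npz');P=cloud(s)
print(proj(s,[.4733,.2055,.1746]),proj(s,[.4733,.2055,.1936]),proj(s,world([-.03,-.068*np.sin(.593),.068*np.cos(.593)])))
for u,v in[(230+250/3,130+150/3),(230+250/3,130+110/3),(230+262/3,130+150/3),(230+270/3,130+192/3),(230+240/3,130+182/3)]:print(u,v,P[int(v),int(u)],stand(P[int(v),int(u)]))
"
```

```text
[312.23465033 201.07523641] [312.51888639 192.34504759] [315.708345   193.17884629]
313.3333333333333 180.0 [0.4641896  0.21569534 0.22704113] [-0.03621126 -0.0144274   0.09704113]
313.3333333333333 166.66666666666666 [0.46607199 0.21478485 0.25438628] [-0.03456581 -0.01571771  0.12438628]
317.3333333333333 180.0 [0.46493256 0.20370482 0.22222927] [-0.03803762 -0.02630128  0.09222927]
320.0 194.0 [0.46304967 0.19577158 0.19018302] [-0.04156601 -0.03365193  0.06018302]
310.0 190.66666666666666 [0.48525979 0.19930169 0.19151169] [-0.01911347 -0.03493034  0.06151169]
```

```bash
python3 -c "
from h import *
from bench import robot
s=np.load('pics/scene1.npz');P=cloud(s)
for v in range(172,206,2):print(v,[(stand(P[v,u])*1000).round().astype(int).tolist()+s['color'][v,u].tolist() for u in (308,311,314,317)])
q=robot.get_obs()['joint_positions'];print(q)
w=np.load('pics/w1.npz');t=np.array([.4826,.1834,.2567]);print(proj(w,t),proj(w,t+[0,0,.019]),-w['R'].T@w['t'])
P=cloud(w)
for u,v in[(232,245),(335,245),(225,265),(342,265),(271,214),(170,210)]:print(u,v,P[v,u],stand(P[v,u]))
"
```

```text
172 [[-25, -14, 110, 104, 103, 102], [-32, -13, 113, 106, 103, 103], [-37, -16, 113, 109, 107, 107], [-35, -30, 106, 101, 101, 98]]
174 [[-25, -16, 106, 106, 104, 103], [-32, -14, 108, 105, 103, 103], [-37, -17, 108, 111, 110, 108], [-36, -29, 103, 101, 100, 99]]
176 [[-25, -15, 102, 105, 104, 102], [-32, -14, 104, 107, 105, 103], [-38, -15, 105, 119, 118, 117], [-37, -28, 100, 111, 111, 108]]
178 [[-25, -15, 98, 106, 104, 103], [-32, -14, 100, 106, 104, 102], [-37, -16, 100, 126, 126, 125], [-36, -29, 95, 108, 107, 105]]
180 [[-26, -13, 95, 105, 104, 102], [-32, -15, 96, 105, 103, 101], [-38, -14, 98, 118, 118, 116], [-38, -26, 92, 108, 107, 104]]
182 [[-26, -14, 90, 106, 104, 102], [-33, -14, 92, 106, 104, 102], [-37, -18, 91, 114, 114, 113], [-37, -28, 87, 113, 114, 111]]
184 [[-25, -16, 85, 99, 97, 94], [-32, -15, 88, 104, 103, 101], [-36, -18, 87, 115, 115, 113], [-38, -28, 83, 116, 114, 111]]
186 [[-9, -44, 63, 88, 87, 83], [-29, -21, 80, 98, 95, 90], [-37, -18, 83, 107, 106, 103], [-37, -29, 78, 126, 119, 109]]
188 [[-12, -40, 61, 67, 65, 59], [-10, -55, 54, 110, 103, 91], [14
[... 986 characters left out ...]
8, -283, -131, 221, 185, 131]]
[2.99983154e-01 1.08626015e-02 1.44844674e+00 2.32205551e-05
 1.68175330e+00 1.65530837e+00]
[284.19030332 236.20979021] [284.28766834 246.76951193] [0.55761271 0.19957992 0.46769886]
232 245 [0.48783077 0.21313775 0.30096836] [-0.01365627 -0.02195861  0.17096836]
335 245 [0.49893845 0.15915241 0.30099285] [-0.01429441 -0.07707114  0.17099285]
225 265 [0.48772091 0.21270326 0.3256357 ] [-0.01385611 -0.02235976  0.1956357 ]
342 265 [0.49842589 0.15940931 0.32511515] [-0.01474054 -0.07671103  0.19511515]
271 214 [0.47721403 0.19369246 0.19206013] [-0.02816882 -0.03869841  0.06206013]
170 210 [0.45761674 0.28412886 0.1756281 ] [-0.02806681  0.05383691  0.0456281 ]
```

The picture shows the fingertip at crop (250,168), clearly above the handle. The cloud puts the tip about 34 mm higher than the reported TCP. I'll open, move back over the handle and go down by that much, after checking the body height.

```bash
sed -i 's/-.019+dz\]/-.019-.0345+dz]/' h.py
python3 -m crank '[[0.5,[0,0,-0.01],[0,0,0]],[0.5,[0,0,0],[0,0,0]],[0.5,[0,0,0],[0,0,0]],[0.5,[0,0,0],[0,0,0]],[0.5,[0,0,0],[0,0,0]]]'
python3 -c "
from h import *
from bench import robot
s=np.load('pics/scene1.npz');P=cloud(s)
for u in(280,290,300):print([(stand(P[v,u])*1000).round().astype(int).tolist() for v in range(136,172,4)])
print(go(robot.get_obs(),34),go(robot.get_obs(),34,dz=.06))
"
```

```text
time: 4.9
tool_pos: [0.4732, 0.2051, 0.1841]
ee_rot: [3.141, 0.001, 0.215]
wrist_force: [-0.3, 0.8, -0.1]
width: 0.0366
finger_force: 0.0
[[-14, 61, 205], [-15, 62, 199], [-11, 56, 188], [-9, 53, 180], [222, -301, -22], [224, -304, -36], [224, -303, -47], [223, -302, -58], [223, -301, -69]]
[[-32, 60, 209], [-33, 60, 202], [-28, 52, 191], [-29, 53, 184], [-30, 55, 178], [192, -302, -27], [192, -302, -38], [193, -303, -50], [190, -299, -59]]
[[-52, 61, 214], [-53, 62, 208], [-51, 59, 199], [-48, 53, 189], [-48, 54, 183], [-48, 53, 175], [181, -335, -49], [175, -325, -55], [171, -318, -63]]
(array([-0.3, 11.3, 51.2]), array([0.01, 0.03, 0.01])) (array([-0.3, 11.3, -8.8]), array([0.01, 0.03, 0.01]))
```

The gripper body edge is 95 mm behind the tip, as stated, so the offset is only in the reported height. Going down.

```bash
python3 -m crank '[[0.5,[0,0.0113,0],[0,0,0]],[0.5,[0,0,0.01],[0,0,0]],[0.5,[0,0,0.015],[0,0,0]],[0.5,[0,0,0.015],[0,0,0]],[0.5,[0,0,0.011],[0,0,0]],[0.5,[0,0,0],[0,0,0]]]'
python3 -m crank '[[0.8,[0,0,0],[0,0,0]],[1,[0,0,0],[0,0,0]],[1,[0,0,0],[0,0,0]],[1,[0,0,0],[0,0,0]],[1,[0,0,0],[0,0,0]],[1,[0,0,0],[0,0,0]]]'
python3 -c "
from bench import robot
from h import *
o=robot.get_obs();print(o,go(o,34))"
```

```text
time: 5.5
tool_pos: [0.4739, 0.1937, 0.1301]
ee_rot: [3.141, 0.006, 0.215]
wrist_force: [-0.4, -0.7, -0.0]
width: 0.0473
finger_force: 0.0
time: 6.1
tool_pos: [0.4762, 0.1936, 0.1339]
ee_rot: [3.14, -0.001, 0.214]
wrist_force: [-0.2, -3.3, 2.8]
width: 0.013
finger_force: 30.0
{'time': 6.1, 'joint_positions': array([ 2.76841914e-01,  1.76520923e-02,  1.52218516e+00, -1.28874373e-03,
        1.60079518e+00,  1.63315617e+00]), 'qvel': array([-0.00234371,  0.00123426,  0.00031952,  0.00118982, -0.00158161,
        0.00181801]), 'joint_torque': array([ 1.09826300e+00, -2.99862170e+01, -2.93398744e+01,  7.05495793e-01,
       -1.48674874e-01, -9.60287754e-03]), 'tool_pos': array([0.47617895, 0.19362893, 0.13391467]), 'ee_rot': array([ 3.14036687e+00, -1.03865718e-03,  2.14443437e-01]), 'wrist_force': array([-0.24144629, -3.32232341,  2.7565069 ]), 'wrist_torque': array([-0.39338035, -0.05279614,  0.00731884]), 'finger_force': 29.996788501739502, 'width': 0.013038519366397947} (array([-0.8, -0.5,  1. ]), array([ 0.07, -0.06, -0.  ]))
```

```bash
{ python3 -m crank '[[1,[0,-0.0025,-0.0016],[0,0,0]],[1,[0,-0.0026,-0.0015],[0,0,0]]]'
python3 -m crank '[[1,[0,-0.0026,-0.0014],[0,0,0]],[1,[0,-0.0027,-0.0012],[0,0,0]]]'
python3 -m crank '[[1,[0,-0.0027,-0.0012],[0,0,0]],[1,[0,-0.0028,-0.001],[0,0,0]]]'
python3 -m crank '[[1,[0,-0.0028,-0.0009],[0,0,0]],[1,[0,-0.0029,-0.0008],[0,0,0]]]'; } | tee -a log.txt
python3 -c "
from bench import robot
from h import *
o=robot.get_obs();print(go(o,14),stand(o['tool_pos']))"
```

```text
time: 6.3
tool_pos: [0.4754, 0.1968, 0.1362]
ee_rot: [3.137, -0.0, 0.213]
wrist_force: [2.7, -6.5, -0.6]
width: 0.0131
finger_force: 30.0
time: 6.5
tool_pos: [0.4743, 0.202, 0.1392]
ee_rot: [3.137, -0.0, 0.213]
wrist_force: [1.5, -6.5, 1.6]
width: 0.0131
finger_force: 30.0
time: 6.7
tool_pos: [0.4731, 0.2076, 0.1417]
ee_rot: [3.137, -0.001, 0.213]
wrist_force: [1.9, -6.3, 2.2]
width: 0.0131
finger_force: 30.0
time: 6.9
tool_pos: [0.4719, 0.2134, 0.1437]
ee_rot: [3.138, -0.001, 0.213]
wrist_force: [0.8, -5.8, 3.4]
width: 0.0129
finger_force: 30.0
(array([-0.8, -1.9,  1.2]), array([ 0.23, -0.06, -0.07])) [-0.0291717  -0.01835185  0.01372185]
```

```bash
{ python3 -m crank '[[1,[0,-0.0029,-0.0007],[0,0,0]],[1,[0,-0.0029,-0.0005],[0,0,0]]]'
python3 -m crank '[[1,[0,-0.0029,-0.0004],[0,0,0]],[1,[0,-0.003,-0.0003],[0,0,0]]]'
python3 -m crank '[[1,[0,-0.003,-0.0002],[0,0,0]],[1,[0,-0.003,0],[0,0,0]]]'
python3 -m crank '[[1,[0,-0.003,0.0001],[0,0,0]],[1,[0,-0.0029,0.0003],[0,0,0]]]'
python3 -m crank '[[1,[0,-0.003,0.0004],[0,0,0]],[1,[0,-0.0029,0.0005],[0,0,0]]]'
python3 -m crank '[[1,[0,-0.0029,0.0006],[0,0,0]],[1,[0,-0.0029,0.0008],[0,0,0]]]'
python3 -m crank '[[1,[0,-0.0028,0.0009],[0,0,0]],[1,[0,-0.0028,0.001],[0,0,0]]]'
python3 -m crank '[[1,[0,-0.0027,0.0011],[0,0,0]],[1,[0,-0.0027,0.0013],[0,0,0]]]'; } >> log.txt
tail -6 log.txt; python3 -c "
from bench import robot
from h import *
o=robot.get_obs();print(go(o,-26),stand(o['tool_pos']))"
```

```text
time: 8.5
tool_pos: [0.4615, 0.2618, 0.1394]
ee_rot: [-3.14, -0.002, 0.215]
wrist_force: [-1.1, -0.1, 5.9]
width: 0.013
finger_force: 30.0
(array([-1. ,  1.4,  1.8]), array([-0.12, -0.13,  0.05])) [-0.02901388  0.03119949  0.00943079]
```

```bash
{ python3 -m crank '[[1,[0,-0.0026,0.0013],[0,0,0]],[1,[0,-0.0026,0.0015],[0,0,0]]]'
python3 -m crank '[[1,[0,-0.0025,0.0016],[0,0,0]],[1,[0,-0.0024,0.0017],[0,0,0]]]'
python3 -m crank '[[1,[0,-0.0024,0.0018],[0,0,0]],[1,[0,-0.0022,0.0019],[0,0,0]]]'
python3 -m crank '[[1,[0,-0.0022,0.002],[0,0,0]],[1,[0,-0.0021,0.0021],[0,0,0]]]'
python3 -m crank '[[1,[0,-0.002,0.0022],[0,0,0]],[1,[0,-0.0019,0.0022],[0,0,0]]]'
python3 -m crank '[[1,[0,-0.0018,0.0024],[0,0,0]],[1,[0,-0.0017,0.0024],[0,0,0]]]'
python3 -m crank '[[1,[0,-0.0016,0.0025],[0,0,0]],[1,[0,-0.0015,0.0026],[0,0,0]]]'; } >> log.txt
tail -6 log.txt; python3 -c "
from bench import robot
from h import *
o=robot.get_obs();print(go(o,-61),stand(o['tool_pos']))"
```

```text
time: 9.9
tool_pos: [0.4552, 0.291, 0.1105]
ee_rot: [-3.139, -0.002, 0.216]
wrist_force: [0.2, 2.0, 4.8]
width: 0.0129
finger_force: 30.0
(array([-1. ,  1.6,  1. ]), array([-0.15, -0.11,  0.06])) [-0.02899769  0.06102329 -0.01948898]
```

```bash
{ python3 -m crank '[[1,[0,0.0015,-0.0026],[0,0,0]],[1,[0,0.0016,-0.0025],[0,0,0]]]'
python3 -m crank '[[1,[0,0.0017,-0.0024],[0,0,0]],[1,[0,0.0018,-0.0024],[0,0,0]]]'
python3 -m crank '[[1,[0,0.0019,-0.0022],[0,0,0]],[1,[0,0.002,-0.0022],[0,0,0]]]'
python3 -m crank '[[1,[0,0.0021,-0.0021],[0,0,0]],[1,[0,0.0022,-0.002],[0,0,0]]]'
python3 -m crank '[[1,[0,0.0022,-0.0019],[0,0,0]],[1,[0,0.0024,-0.0018],[0,0,0]]]'
python3 -m crank '[[1,[0,0.0024,-0.0017],[0,0,0]],[1,[0,0.0025,-0.0016],[0,0,0]]]'
python3 -m crank '[[1,[0,0.0026,-0.0015],[0,0,0]],[1,[0,0.0026,-0.0013],[0,0,0]]]'
python3 -m crank '[[1,[0,0.0027,-0.0013],[0,0,0]],[1,[0,0.0027,-0.0011],[0,0,0]]]'
python3 -m crank '[[1,[0,0.0028,-0.001],[0,0,0]],[1,[0,0.0028,-0.0009],[0,0,0]]]'
python3 -m crank '[[1,[0,0.0029,-0.0008],[0,0,0]],[1,[0,0.0029,-0.0006],[0,0,0]]]'
python3 -m crank '[[1,[0,0.0029,-0.0005],[0,0,0]],[1,[0,0.003,-0.0004],[0,0,0]]]'
python3 -m crank '[[1,[0,0.0029,-0.0003],[0,0,0]],[1,[0,0.003,-0.0001],[0,0,0]]]'; } >> log.txt
python3 -c "
from bench import robot
from h import *
o=robot.get_obs();print(o['time'],go(o,-1),stand(o['tool_pos']))"
cat > an.py <<'E'
import re,json
from h import *
t=open('log.txt').read();L=lambda k:np.array([json.loads(m) for m in re.findall(k+r': (\[.*?\])',t)])
P,F=L('tool_pos'),L('wrist_force');n=1 
l=loc(P,W);l[:,2]+=.019+.0345
c,s=np.cos(W[2]),np.sin(W[2]);fy=-s*F[:,0]+c*F[:,1];fz=F[:,2]
phi=np.arctan2(-l[:,1],l[:,2]);r=np.hypot(l[:,1],l[:,2])
ft=-fy*np.cos(phi)-fz*np.sin(phi)   # force on hand along +phi
fr=-fy*np.sin(phi)+fz*np.cos(phi)
E
python3 - <<'E'
from an import *
print(np.c_[np.degrees(phi),r*1000,ft,fr].round(1))
E
```

```text
12.3 (array([-1. ,  6.3,  1.6]), array([-0.67, -0.13,  0.25])) [-0.02907729  0.00751675  0.01613367]
[[ 30.6  69.3   6.3   3. ]
 [ 25.5  69.5   5.3   4.3]
 [ 20.4  69.6   5.4   4.3]
 [ 15.2  69.7   4.7   4.8]
 [ 10.1  69.8   5.1   5. ]
 [  4.9  69.9   4.1   4.7]
 [ -0.8  69.9   4.3   5.1]
 [ -6.   70.    3.    5.6]
 [-11.2  70.1   3.4   6.7]
 [-16.3  70.2   2.9   4.5]
 [-21.3  70.2   3.1   4.1]
 [-26.4  70.2   2.5   5.3]
 [-31.3  70.2   3.2   4.7]
 [-36.3  70.2   2.8   3.9]
 [-41.2  70.2   2.6   3.4]
 [-46.1  70.1   3.1   3.4]
 [-51.   70.1   3.5   5.4]
 [-55.9  70.    3.5   3.9]
 [-60.9  69.9   3.3   4. ]
 [-59.3  70.  -12.9   3.1]
 [-54.8  70.2 -12.    4.5]
 [-50.   70.3 -12.6   5.2]
 [-45.3  70.3 -13.5   4.7]
 [-40.5  70.5 -13.    5.3]
 [-35.7  70.4 -12.6   5.3]
 [-30.9  70.4 -13.    4.9]
 [-26.   70.4 -13.    5.9]
 [-21.2  70.3 -12.9   6.5]
 [-16.2  70.3 -11.9   6.3]
 [-11.2  70.1 -12.8   6.7]
 [ -6.2  70.  -12.8   5.4]]
```

The fit so far shows drag of about 7.7 N at the handle, with gravity pulling most near handle 3 = -30°. That puts the heavy side straight down near handle 3 = -120°, where handle 0 would sit at -30°. I'll take handle 3 to -66°, then regrasp on handle 0.

```bash
python3 -m crank '[[1,[0,-0.0059,0.0004],[0,0,0]],[1,[0,-0.0059,0.0009],[0,0,0]],[1,[0,-0.0058,0.0014],[0,0,0]],[1,[0,-0.0056,0.0019],[0,0,0]],[1,[0,-0.0054,0.0024],[0,0,0]],[1,[0,-0.0052,0.0028],[0,0,0]],[1,[0,-0.0049,0.0033],[0,0,0]]]'
python3 -m crank '[[1,[0,-0.0046,0.0037],[0,0,0]],[1,[0,-0.0043,0.0041],[0,0,0]],[1,[0,-0.0039,0.0044],[0,0,0]],[1,[0,-0.0035,0.0048],[0,0,0]],[1,[0,-0.0031,0.0051],[0,0,0]],[1,[0,-0.0026,0.0053],[0,0,0]],[1,[0,0,0],[0,0,0]]]'
python3 - <<'E'
from an import *
from bench import robot
o=robot.get_obs();l=stand(o["tool_pos"]);print(np.degrees(np.arctan2(-l[1],l[2]+.0535)))
d=np.r_[-np.ones(19),np.ones(13)]; k=np.arange(32)!=19
f=lambda p:(p[0]*np.sin(phi-p[1])-p[2]*d-ft*.068)[k]
q=least_squares(f,[.35,1,.52]);C=np.linalg.inv(q.jac.T@q.jac)*2*q.cost/28
print(q.x,np.degrees(q.x[1]),np.degrees(C[1,1]**.5))
E
```

```text
time: 13.0
tool_pos: [0.4594, 0.2715, 0.1334]
ee_rot: [-3.14, -0.002, 0.215]
wrist_force: [-0.4, 0.8, 7.5]
width: 0.0132
finger_force: 30.0
time: 13.7
tool_pos: [0.4544, 0.2938, 0.1042]
ee_rot: [-3.138, -0.001, 0.216]
wrist_force: [0.9, 5.8, 0.5]
width: 0.0131
finger_force: 30.0
-66.56753745652709Traceback (most recent call last):
  File "<stdin>", line 6, in <module>
    return func(*args, **kwargs)
    vector_fun = VectorFunction(
        fun_wrapped,
    ...<6 lines>...
        workers=workers
    )
    self._update_fun()
    ~~~~~~~~~~~~~~~~^^
    self.f = self.fun_wrapped(xp_copy(self.x))
             ~~~~~~~~~~~~~~~~^^^^^^^^^^^^^^^^^
    return np.atleast_1d(self.fun(x))
                         ~~~~~~~~^^^
    return self.f(x, *self.args, **self.kwargs)
           ~~~~~~^^^^^^^^^^^^^^^^^^^^^^^^^^^^^^
  File "<stdin>", line 5, in <lambda>
ValueError: operands could not be broadcast together with shapes (31,) (32,)
```

```bash
python3 -m crank '[[0.5,[0,0,0],[0,0,0]],[0.5,[0,0,0],[0,0,0]],[0.5,[0,0,0],[0,0,0]],[0.5,[0,0,0],[0,0,0]],[0.5,[0,0,-0.03],[0,0,0]],[0.5,[0,0,-0.04],[0,0,0]],[0.5,[0,0,-0.04],[0,0,0]],[0.5,[0,0,0],[0,0,0]]]'
python3 - <<'E'
from an import *
from bench import robot,vision
s=vision.snapshot("scene");np.savez("pics/scene2.npz",**s)
o=robot.get_obs();print(o["time"],go(o,23.5),go(o,23.5,dz=.06))
d=np.r_[-np.ones(19),np.ones(12)]; k=np.arange(31)!=19
f=lambda p:(p[0]*np.sin(phi-p[1])-p[2]*d-ft*.068)[k]
q=least_squares(f,[.35,1,.52]);C=np.linalg.inv(q.jac.T@q.jac)*2*q.cost/28
print(q.x,np.degrees(q.x[1]),np.degrees(C[1,1]**.5))
P,H=pts(s);L=loc(P,W);r=np.hypot(L[:,1],L[:,2])
m=(H[:,2]<70)&(L[:,0]<-.015)&(L[:,0]>-.05)&(r>.055)&(r<.085);a=np.degrees(np.arctan2(-L[m,1],L[m,2]))
for c in(23.5,-66.5,-156.5,113.5):
    e=abs((a-c+180)%360-180)<30
    if e.any():print(c,e.sum(),np.median(a[e]),np.median(r[m][e]))
E
```

```text
time: 14.5
tool_pos: [0.4572, 0.293, 0.2218]
ee_rot: [-3.139, -0.012, 0.214]
wrist_force: [0.4, -0.0, 0.3]
width: 0.0469
finger_force: 0.0
14.55 (array([-2.7, 89.5, 79.4]), array([-0.09, -0.4 ,  0.  ])) (array([-2.3, 89.4, 19.4]), array([-0.09, -0.4 ,  0.  ]))
[0.34041437 0.94412068 0.53974946] 54.09413054469593 1.9762119180627808
23.5 110 16.958373276523886 0.06879368115165112
-66.5 138 -66.64473828463713 0.07384899123929659
-156.5 108 -152.9204317458421 0.06630620643196893
113.5 72 110.98715442503787 0.06115615174000226
```

```bash
python3 -m crank '[[0.5,[0,0.04,0],[0,0,0]],[0.5,[-0.002,0.04,0.01],[0,0,0]],[0.5,[0,0.009,0.01],[0,0,0]],[0.5,[0,0,0],[0,0,0]]]'
python3 -c "
from bench import robot
from h import *
o=robot.get_obs();print(go(o,23))"
```

```text
time: 14.95
tool_pos: [0.47, 0.2029, 0.1911]
ee_rot: [3.141, 0.006, 0.212]
wrist_force: [0.1, 0.8, -0.9]
width: 0.0472
finger_force: 0.0
(array([ 3.6, -1.6, 52. ]), array([ 0.02,  0.35, -0.14]))
```

```bash
python3 -m crank '[[0.5,[0.002,-0.001,0.01],[0,0,0]],[0.5,[0,0,0.02],[0,0,0]],[0.5,[0,0,0.02],[0,0,0]],[0.5,[0,0,0.005],[0,0,0]],[0.6,[0,0,0],[0,0,0]]]'
python3 -m crank '[[1,[0,0,0],[0,0,0]],[1,[0,0,0],[0,0,0]],[1,[0,0,0],[0,0,0]],[1,[0,0,0],[0,0,0]],[1,[0,0,0],[0,0,0]]]'
python3 -c "
from bench import robot
from h import *
o=robot.get_obs();print(go(o,23));l=stand(o['tool_pos']);print(np.degrees(np.arctan2(-l[1],l[2]+.0535)))"
```

```text
time: 15.45
tool_pos: [0.4722, 0.2067, 0.1382]
ee_rot: [-3.142, 0.003, 0.216]
wrist_force: [-0.2, -0.5, 0.2]
width: 0.0419
finger_force: 0.0
time: 15.95
tool_pos: [0.4735, 0.2072, 0.1405]
ee_rot: [-3.139, -0.002, 0.215]
wrist_force: [-0.4, 4.0, 1.8]
width: 0.0131
finger_force: 30.0
(array([-1. ,  1.9,  1.4]), array([-0.14, -0.11,  0.06]))
21.083988950559153
```

```bash
mv log.txt log1.txt
{ python3 -m crank '[[1,[0,-0.0028,-0.001],[0,0,0]],[1,[0,-0.0028,-0.0009],[0,0,0]]]'
python3 -m crank '[[1,[0,-0.0029,-0.0007],[0,0,0]],[1,[0,-0.0029,-0.0007],[0,0,0]]]'
python3 -m crank '[[1,[0,-0.0029,-0.0005],[0,0,0]],[1,[0,-0.003,-0.0004],[0,0,0]]]'
python3 -m crank '[[1,[0,-0.0029,-0.0002],[0,0,0]],[1,[0,-0.003,-0.0002],[0,0,0]]]'
python3 -m crank '[[1,[0,-0.003,0.0001],[0,0,0]],[1,[0,-0.0029,0.0001],[0,0,0]]]'
python3 -m crank '[[1,[0,-0.003,0.0003],[0,0,0]],[1,[0,-0.0029,0.0004],[0,0,0]]]'
python3 -m crank '[[1,[0,-0.0029,0.0006],[0,0,0]],[1,[0,-0.0029,0.0006],[0,0,0]]]'
python3 -m crank '[[1,[0,-0.0029,0.0008],[0,0,0]],[1,[0,-0.0028,0.0009],[0,0,0]]]'
python3 -m crank '[[1,[0,-0.0028,0.0011],[0,0,0]],[1,[0,-0.0027,0.0011],[0,0,0]]]'; } >>log.txt
python3 - <<'E'
from an import *
print(np.c_[np.degrees(phi),r*1000,ft,fr].round(1))
E
```

```text
[[ 19.1  68.7   3.3   2.2]
 [ 13.   68.7   4.4   3.7]
 [  7.8  68.8   4.4   4.7]
 [  2.8  68.9   5.4   5.2]
 [ -2.2  68.9   5.4   4.4]
 [ -7.1  69.    6.5   4.9]
 [-12.1  69.    5.5   4.9]
 [-17.1  69.1   6.4   5.1]
 [-22.1  69.2   6.6   5. ]]
```

```bash
{ python3 -m crank '[[1,[0,-0.0027,0.0013],[0,0,0]],[1,[0,-0.0026,0.0013],[0,0,0]]]'
python3 -m crank '[[1,[0,-0.0026,0.0015],[0,0,0]],[1,[0,-0.0025,0.0016],[0,0,0]]]'
python3 -m crank '[[1,[0,-0.0024,0.0017],[0,0,0]],[1,[0,-0.0024,0.0018],[0,0,0]]]'
python3 -m crank '[[1,[0,-0.0022,0.0019],[0,0,0]],[1,[0,-0.0022,0.002],[0,0,0]]]'
python3 -m crank '[[1,[0,-0.0021,0.0021],[0,0,0]],[1,[0,-0.002,0.0022],[0,0,0]]]'
python3 -m crank '[[1,[0,-0.0019,0.0023],[0,0,0]],[1,[0,-0.0018,0.0023],[0,0,0]]]'
python3 -m crank '[[1,[0,-0.0017,0.0024],[0,0,0]],[1,[0,-0.0016,0.0025],[0,0,0]]]'
python3 -m crank '[[1,[0,-0.0014,0.0026],[0,0,0]],[1,[0,-0.0014,0.0026],[0,0,0]]]'; } >>log.txt
python3 - <<'E'
from an import *
print(np.c_[np.degrees(phi),r*1000,ft,fr].round(1)[9:])
E
```

```text
[[-27.   69.2   7.2   4.8]
 [-32.1  69.3   7.1   5.2]
 [-37.1  69.3   8.4   4.3]
 [-42.   69.3   8.7   6.2]
 [-47.   69.3   9.3   4.5]
 [-51.9  69.4   9.2   4.4]
 [-56.8  69.4   9.3   3.7]
 [-61.7  69.3  10.1   3.8]]
```

```bash
{ python3 -m crank '[[1,[0,0.0014,-0.0026],[0,0,0]],[1,[0,0.0014,-0.0026],[0,0,0]]]'
python3 -m crank '[[1,[0,0.0016,-0.0025],[0,0,0]],[1,[0,0.0017,-0.0024],[0,0,0]]]'
python3 -m crank '[[1,[0,0.0018,-0.0023],[0,0,0]],[1,[0,0.0019,-0.0023],[0,0,0]]]'
python3 -m crank '[[1,[0,0.002,-0.0022],[0,0,0]],[1,[0,0.0021,-0.0021],[0,0,0]]]'
python3 -m crank '[[1,[0,0.0022,-0.002],[0,0,0]],[1,[0,0.0022,-0.0019],[0,0,0]]]'
python3 -m crank '[[1,[0,0.0024,-0.0018],[0,0,0]],[1,[0,0.0024,-0.0017],[0,0,0]]]'
python3 -m crank '[[1,[0,0.0025,-0.0016],[0,0,0]],[1,[0,0.0026,-0.0015],[0,0,0]]]'
python3 -m crank '[[1,[0,0.0026,-0.0013],[0,0,0]],[1,[0,0.0027,-0.0013],[0,0,0]]]'
python3 -m crank '[[1,[0,0.0027,-0.0011],[0,0,0]],[1,[0,0.0028,-0.0011],[0,0,0]]]'
python3 -m crank '[[1,[0,0.0028,-0.0009],[0,0,0]],[1,[0,0.0029,-0.0008],[0,0,0]]]'
python3 -m crank '[[1,[0,0.0029,-0.0006],[0,0,0]],[1,[0,0.0029,-0.0006],[0,0,0]]]'
python3 -m crank '[[1,[0,0.0029,-0.0004],[0,0,0]],[1,[0,0.003,-0.0003],[0,0,0]]]'; } >>log.txt
cat > fit.py <<'E'
from an import *
print(np.c_[np.degrees(phi),r*1000,ft,fr].round(1)[17:])
import shutil
P2,F2=phi,ft;d2=np.r_[-np.ones(17),np.ones(len(phi)-17)];k2=(np.arange(len(phi))!=0)&(np.arange(len(phi))!=17)
t1=open('log1.txt').read();A=lambda k:np.array([json.loads(m) for m in re.findall(k+r': (\[.*?\])',t1)])
l=loc(A('tool_pos'),W);G=A('wrist_force');p1=np.arctan2(-l[:,1],l[:,2]+.0535)
f1=-(-s*G[:,0]+c*G[:,1])*np.cos(p1)-G[:,2]*np.sin(p1);d1=np.r_[-np.ones(19),np.ones(12)];k1=np.arange(31)!=19
# everything in handle0 angle; bottom at b: torque = -A sin(phi-b) - D d (+ force bias)
def run(p,f,d,x0=[.35,-.6,.52]):
    q=least_squares(lambda x:-x[0]*np.sin(p-x[1])-x[2]*d-f*.068,x0);C=np.linalg.inv(q.jac.T@q.jac)*2*q.cost/(len(p)-3)
    print(q.x.round(3),"bottom",np.degrees(q.x[1]).round(1),"+-",np.degrees(C[1,1]**.5).round(1))
q1=p1+np.pi/2
run(q1[k1],f1[k1],d1[k1]);run(P2[k2],F2[k2],d2[k2]);run(np.r_[q1[k1],P2[k2]],np.r_[f1[k1],F2[k2]],np.r_[d1[k1],d2[k2]])
E
python3 fit.py
```

```text
[[-60.2  69.6  -5.4   4. ]
 [-55.6  69.6  -6.9   3.5]
 [-50.9  69.6  -7.2   3.3]
 [-46.   69.6  -7.1   2.7]
 [-41.3  69.6  -6.8   4.6]
 [-36.4  69.6  -7.1   3.1]
 [-31.6  69.5  -8.1   4.2]
 [-26.9  69.5  -8.5   3.1]
 [-22.   69.5  -8.6   5.2]
 [-17.2  69.3 -10.    3.5]
 [-12.4  69.2 -10.1   4.5]
 [ -7.5  69.1 -10.3   3.9]]
[ 0.34  -0.627  0.54 ] bottom -35.9 +- 2.0
[ 0.32  -0.618  0.54 ] bottom -35.4 +- 1.1
[ 0.337 -0.613  0.541] bottom -35.1 +- 0.8
```

All the fits agree that the heavy side is at the bottom with handle 0 at -35°. Leading it there.

```bash
python3 -m crank '[[1,[0,-0.0059,0.0007],[0,0,0]],[1,[0,-0.0058,0.0012],[0,0,0]],[1,[0,-0.0057,0.0017],[0,0,0]],[1,[0,-0.0055,0.0022],[0,0,0]],[1,[0,-0.0053,0.0026],[0,0,0]],[1,[0,-0.0038,0.0023],[0,0,0]],[1,[0,0,0],[0,0,0]],[1,[0,0,0],[0,0,0]]]'
python3 -c "
from bench import robot
from h import *
o=robot.get_obs();l=stand(o['tool_pos']);print(np.degrees(np.arctan2(-l[1],l[2]+.0535)),go(o,-35.3,r=.0693))"
```

```text
time: 22.55
tool_pos: [0.4607, 0.2666, 0.1356]
ee_rot: [-3.14, -0.003, 0.215]
wrist_force: [0.2, -0.1, 8.0]
width: 0.0134
finger_force: 30.0
-31.36963667583042 (array([-1.2, -4. ,  2.6]), array([-0.08, -0.18,  0.05]))
```

```bash
python3 -m crank '[[1,[0,-0.002,0.0013],[0,0,0]],[1,[0,-0.002,0.0013],[0,0,0]],[1,[0,0,0],[0,0,0]],[1,[0,0,0],[0,0,0]],[1,[0,0,0],[0,0,0]],[1,[0,0,0],[0,0,0]]]'
python3 - <<'E'
from bench import robot,vision
from h import *
o=robot.get_obs();l=stand(o['tool_pos']);print(np.degrees(np.arctan2(-l[1],l[2]+.0535)),abs(o["qvel"]).max())
s=vision.snapshot("scene");cv2.imwrite("pics/f.png",s["color"][150:300,150:360,::-1].repeat(3,0).repeat(3,1))
E
```

```text
time: 23.15
tool_pos: [0.4599, 0.2701, 0.1333]
ee_rot: [-3.141, -0.003, 0.215]
wrist_force: [-0.3, -2.1, 9.1]
width: 0.0132
finger_force: 30.0
-34.9047222013461 0.0008230553580798893
```

View pics/f.png

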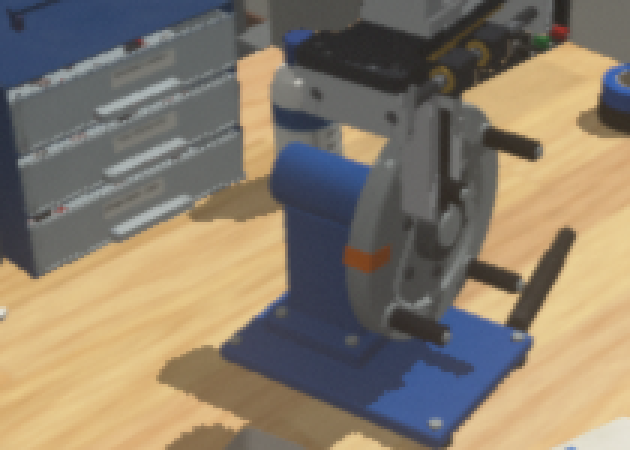

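The picture shows the fingers (430,190) holding handle 0 at the upper left, the stripe at the left (365,258), and the marker undisturbed (545,280). The wheel is still at -34.9°.

```bash
python3 -c "
from bench import robot
print(robot.close_job())"
```

```text
the job is handed in; nothing more can be done
None
```

I turned the wheel by hand and felt for the heavy side. It is now straight down, estimated to within about 2° (stripe on the left, handle 0 about 35° left of top), and I handed the job in while holding handle 0 still at 30 N; the hand-in gave no verdict.

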